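# Free the rusted bolt of the gas-tap box

### The job

Before the cooking class can open the gas-tap box on the counter (the steel box with rows of vent slots in its lid), its rusted slide bolt has to come out. Take the upright knob and work the bolt free with short back-and-forth strokes, pushing it back home each time it binds and drawing it farther the next time, until it runs; leave it drawn fully out, away from its catch block, and let go. Leave the bolt of the other box, the one with two round socket caps, shut.

Things in the scene. Friction and masses are not known exactly. Their poses are not given: they have to be found in the camera images.
- gas_box: Steel box fixed to the counter, 150 x 220 mm, 60 mm high, a row of dark vent slots on each side of the bolt on its lid. It stands on the left or right, turned up to 25 deg. Origin: centre of its underside. Axes: z up, y along its long side. A rusty bolt runs along y over the middle of the lid; its square catch block is at the -y end. Straps and block rise at most 85 mm over the counter.
- gas_knob (a point): Grip point on the seized bolt's knob: on its axis, 21 mm below its flat top, 114 mm above the counter. The knob is an upright round rusty post, 18 mm across; the 14 mm thick bolt bar's top is 35 mm below this point. Axes as the box's: z up, +y the way the bolt is drawn out, away from the catch block.
- gas_bolt (a joint): Bolt travel, m, along +y: 0 shut (as it starts), 0.075 fully out (hard stop). Moves at 5 to 12 N, stays where left. First it binds at 0.028 to 0.030; drawn right to there and pushed back to 0.003 or less, it then binds at 0.047 to 0.049; drawn to there and pushed back home again, it runs its whole length. A stroke that fell short is simply repeated; pulling hard at a bind is no help.
- socket_bolt (a joint): Travel, m, of the like bolt on the other box, 0 = shut (as it starts); it must stay shut. That box has the same size, stands on the other side with its knob at least 0.2 m from this one, and has two round grey socket caps in its lid instead of slots.

How it is judged:
By the outcome, as a careful person would: the job done as asked, in the order asked, and still so for the second after the job is handed in, with the robot touching nothing.
It also fails if it takes over 43 s, if anything falls off the work surface, if the arm or the gripper's body presses on something with over 40 N, if the wrist force passes 120 N, or if a joint passes its speed limit or range.

### The arm

A 6-joint arm with a two-finger parallel gripper is mounted at the origin on the work surface. World frame = base frame: x ahead of the robot, y to its left, z up, the work surface at z = 0. Lengths are in m, angles in rad, forces in N, time in s.
With the tool pointing down it reaches from about 0.325 to 0.775 m from the base axis. Payload 5.5 kg.
Tool frame: the origin (TCP) lies between the finger pads; the fingertips stand 17 mm ahead of it and the grasp point (between the pads) lies 2 mm behind it; z points along the fingers, x is the direction in which the jaws open and shut, and the axes are right-handed (so a half turn about z gives the same grasp; the last joint's range is limited). The gripper opens to 85 mm and grips with 20 to 120 N. Pads are 22 mm wide; open, the fingers measure 114 mm over their backs; the gripper's body (76 mm by 85 mm) begins 54 mm behind the grasp point. The pads swing forward as they close: fully open they stand 13 mm farther back than shut.
Start: joints at [1.142, 0.091, 1.231, -0, 1.82, -0.057], TCP at [0.218, 0.559, 0.248] pointing down, gripper open.
Joint ranges: [-2.87, 2.87], [-0.86, 2.18], [0.17, 2.46], [-1.51, 4.65], [0.06, 2.69], [-2.65, 2.65]. Speed limits (rad/s): [2.57, 2.57, 3.01, 3.14, 3.14, 3.14].

### API

Orientations are given as a 3x3 rotation matrix whose columns are the frame's x, y, z axes.
In Python, from station import env gives the robot as it stands.
- The arm moves only by the tool step_arm, never from a script. Its argument "deltas" is a list that holds one entry, the list of rows, each a list of 4 numbers: the shift along the world's x, y, z in m, then the turn about the world's z in rad. A call has exactly 10 rows; each row is the pose to reach, as a shift and turn from the pose commanded when the call began; what a row does not reach only later rows make up. A row lasts 1/8 s, in which the tool goes at most 62.5 mm and 10.7 degrees, less where a joint would pass 70% of its speed; a pose out of reach is approached as far as the arm can. A call with a gripper value outside its range is refused whole. "claw" is the closure, from 0 (fully open) to 1 (shut), set as the call begins (left out, the last holds). The fingers move at their own pace and stop on an object; the grip force is fixed at half the most. Time passes only in rows, so rows that repeat a pose let the fingers close, or fill a call up. It gives the time, the measured TCP pose, the force and the opening at its end, in the units of the state.
- env.read_state(): the state, without advancing time (a new reading comes with each control period).
- env.snapshot(name): name is "side" or "top"; returns a dict with "pixels" (384x512x3 uint8, red, green, blue), "fx", "fy", "cx", "cy" (pixels), "R" (3x3) and "t" (3): a world point X has camera coordinates R X + t. Camera axes: x right, y down, z forward; pixel columns grow to the right and rows downward; lengths in m; the calibration is good to about 2 mm. A picture is of the moment at which its call begins. There is no depth.
- env.sign_off(): hands the job in, once; it reports no verdict.
The state is a dict: "time_s": time; "joint_pos": joint angles; "qvel": joint speeds; "tau": joint torques, N m; "position": TCP position; "tool_rot": TCP orientation; "force": force on the tool from outside, world axes, zero at the start; "torque": the same for the moment, N m; "width": opening from 0.0 (shut) to 1.0 (fully open).
Only numpy, scipy, OpenCV 4.12 (cv2) and the standard library are available. Lean on these libraries where they do the work, as an engineer would, in place of code of your own. Each camera call takes 0.05 s, during which the arm holds its last target.

## Working session

There is one attempt and no reset: what is moved stays moved. The work goes in short steps, Python scripts to look and compute and a tool call to move; the robot and the scene stay as the last step left them, time stands still between calls to the robot, and variables do not carry over. Pictures are saved under pics/ and viewed, and the job is handed in when it is done.

Besides the shell and the picture viewer there is one more tool, called after "Call:" as name(argument=value, ...), one argument or row to a line, values as JSON. step_arm: Moves the arm, as the interface text tells. Its arguments: {"type":"object","properties":{"deltas":{"type":"array","items":{"type":"array","items":{"type":"array","items":{"type":"number"}}}},"claw":{"type":"number"}},"required":["deltas"]}

```bash
mkdir -p pics; ls
python3 - <<'E'
from station import env
import cv2,pickle
d={}
for n in("top","side"):
    s=env.snapshot(n);d[n]=s
    cv2.imwrite(f"pics/{n}0.png",s["pixels"][:,:,::-1]); print(n,s["fx"],s["cx"],s["cy"],s["R"],s["t"])
pickle.dump(d,open("s0.pkl","wb"))
print(env.read_state())
E
```

```text
pics
top 364.60716182848574 256.3622430200192 196.23179596321606 [[ 0.02270978 -0.9989155  -0.04064594]
 [-0.99904459 -0.02115672 -0.03824013]
 [ 0.03733872  0.04147553 -0.99844159]] [-0.01134492  0.54809242  0.72797833]
side 375.47876802262994 250.405189839289 194.48554392439792 [[-9.90364127e-01 -1.38487608e-01 -2.81086179e-04]
 [-1.05850646e-01  7.58273630e-01 -6.43285895e-01]
 [ 8.93002648e-02 -6.37057520e-01 -7.65626004e-01]] [0.56273329 0.15368711 0.69824666]
{'time_s': 0.1, 'joint_pos': array([ 1.14226378e+00,  9.18165001e-02,  1.23177970e+00, -1.83595990e-05,
        1.81979454e+00, -5.67166346e-02]), 'qvel': array([ 4.33620199e-04, -3.92274746e-04, -3.55930993e-03, -4.10519450e-05,
       -5.93173192e-04,  5.52332539e-04]), 'tau': array([ 2.32906939e-03, -4.60222900e+01, -4.19213712e+01,  2.54027873e-05,
        1.07689225e-02,  6.49072604e-05]), 'position': array([0.21790852, 0.55879259, 0.24723615]), 'tool_rot': array([[ 3.63311400e-01,  9.31667479e-01, -7.30986465e-04],
       [ 9.31666035e-01, -3.63312126e-01, -1.64289184e-03],
       [-1.79620515e-03, -8.41539262e-05, -9.99998383e-01]]), 'force': array([ 0.30183373, -0.01154579,  0.03704101]), 'torque': array([ 0.01372992, -0.0050405 , -0.01787077]), 'width': 1.0015743105196822}
```

View pics/top0.png

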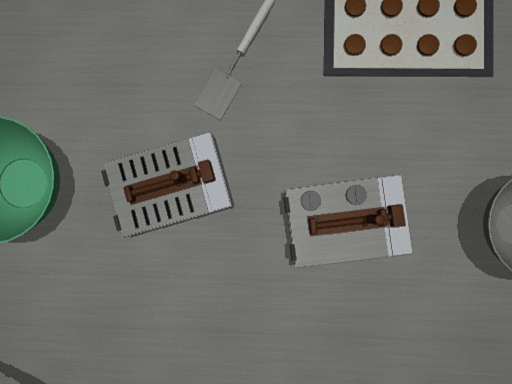

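View pics/side0.png

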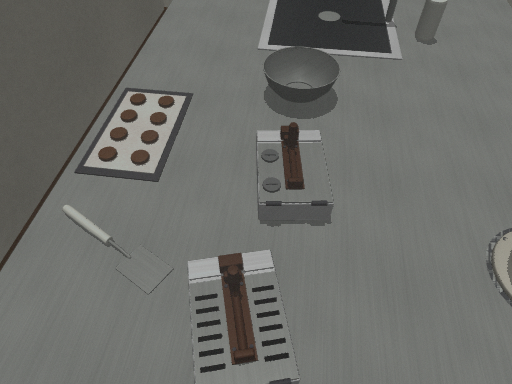

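The top view shows the slotted box at the left (centre about (168,185)), its catch block at (206,172) and its knob near (178,178). The socket box is on the right, with its knob near (381,217). I'll enlarge both views next.

Run:
```python
import cv2,pickle
import numpy as np
d=pickle.load(open("s0.pkl","rb"))
def crop(n,x0,y0,w,h,k):
    p=d[n]["pixels"][y0:y0+h,x0:x0+w,::-1]
    p=cv2.resize(p,None,fx=k,fy=k,interpolation=cv2.INTER_CUBIC)
    p=np.clip(p*1.6,0,255).astype(np.uint8)
    for i in range(0,w,10): cv2.line(p,(i*k,0),(i*k,6 if i%50 else 14),(0,255,255),1)
    for i in range(0,h,10): cv2.line(p,(0,i*k),(6 if i%50 else 14,i*k),(0,255,255),1)
    cv2.imwrite(f"pics/{n}_c.png",p)
crop("top",100,130,140,110,5)
crop("side",180,240,120,140,4)
```

```text
(no output)
```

View pics/top_c.png

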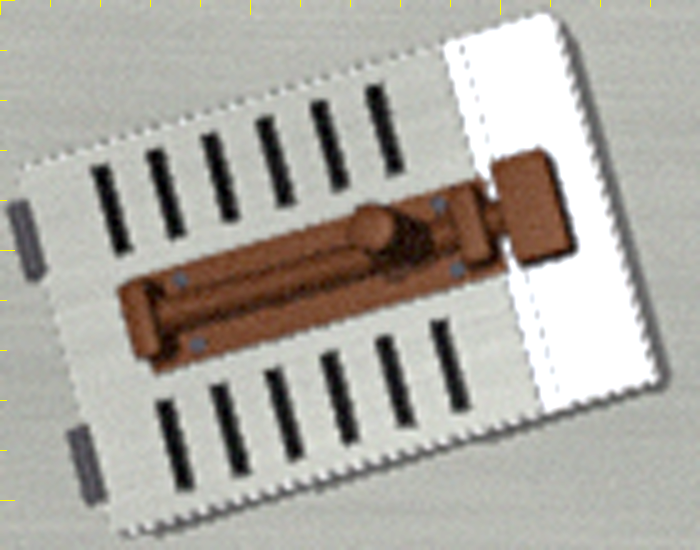

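View pics/side_c.png

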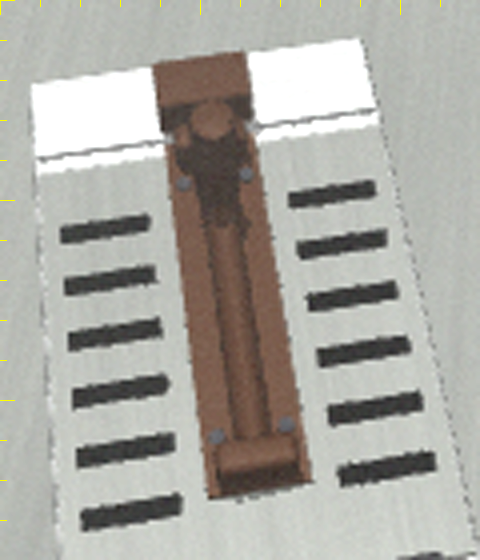

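The top crop shows the knob's flat top at crop (375,225), which is pixel (175,175). In the side crop it is at (212,120), which is pixel (233,270). The lid corners are clear, so I can locate everything now.

```bash
cat > h.py <<'E'
import numpy as np
def ray(s,u,v):
    R=np.array(s["R"]);t=np.array(s["t"]);c=-R.T@t
    d=R.T@np.array([(u-s["cx"])/s["fx"],(v-s["cy"])/s["fy"],1]);return c,d
def onz(s,u,v,z):
    c,d=ray(s,u,v);return c+d*(z-c[2])/d[2]
def proj(s,X):
    p=np.array(s["R"])@np.array(X)+np.array(s["t"]);return np.array([s["fx"]*p[0]/p[2]+s["cx"],s["fy"]*p[1]/p[2]+s["cy"]])
E
python3 - <<'E'
from h import *
import pickle
d=pickle.load(open("s0.pkl","rb"));T=d["top"];S=d["side"]
f=lambda x,y:(100+x/5-.4,130+y/5-.4)
g=lambda x,y:(180+x/4-.4,240+y/4-.4)
K1=onz(T,*f(375,225),.135);K2=onz(S,*g(212,120),.135);print("knob",K1,K2)
def ang(a,b,z=.06,F=f,s=T):
    A=onz(s,*F(*a),z);B=onz(s,*F(*b),z);v=B-A;return np.degrees(np.arctan2(v[1],v[0])),np.linalg.norm(v)
print("y dir:",ang((550,15),(20,170)),ang((665,380),(120,535)),"slots",ang((385,130),(112,210)),ang((450,365),(175,445)))
print("bolt plate",ang((480,180),(120,285),.063),ang((505,270),(155,372),.063))
print("x:",ang((550,15),(665,380)),ang((20,170),(120,535)))
print("side slots",ang((105,228),(131,512),.06,g,S),ang((332,193),(387,468),.06,g,S))
for s,F,c in((T,f,[(550,15),(20,170),(665,380),(120,535)]),):
    P=np.array([onz(s,*F(*q),.06) for q in c]);print(P,P.mean(0))
# block & end strap
print("catch block top", onz(T,*f(520,160),.085),onz(T,*f(540,255),.085))
E
```

```text
knob [0.57742    0.13554452 0.135     ] [0.57539248 0.13926381 0.135     ]
y dir: (np.float64(107.18666727579168), np.float64(0.21342556722538797)) (np.float64(107.10565965634089), np.float64(0.21677497235323984)) slots (np.float64(107.27588708523955), np.float64(0.10995473858749844)) (np.float64(107.38279028478026), np.float64(0.10998987703677099))
bolt plate (np.float64(107.27060014985642), np.float64(0.1438773389788259)) (np.float64(107.34214516813012), np.float64(0.13950264376237206))
x: (np.float64(-161.02069705896253), np.float64(0.1463918272312143)) (np.float64(-162.33058097909188), np.float64(0.14601887736762603))
side slots (np.float64(107.18715227681999), np.float64(0.10999399607065759)) (np.float64(107.28612471570496), np.float64(0.11021448866202789))
[[0.66610418 0.09079745 0.06      ]
 [0.60303997 0.29469296 0.06      ]
 [0.52767078 0.04318694 0.06      ]
 [0.46390973 0.25037265 0.06      ]] [0.56518117 0.1697625  0.06      ]
catch block top [0.60700687 0.09600982 0.085     ] [0.57217834 0.08764174 0.085     ]
```

Call:
step_arm(
  deltas=[
    [[0.036,-0.042,0,0.07],[0.072,-0.084,0,0.14],[0.108,-0.126,0,0.21],[0.144,-0.168,0,0.28],[0.18,-0.21,0,0.35],[0.216,-0.252,0,0.42],[0.252,-0.295,0,0.49],[0.288,-0.337,0,0.56],[0.324,-0.379,0,0.62],[0.3585,-0.421,0,0.673]],
  ],
  claw=0,
)

```text
time_s: 1.35
position: [0.5773, 0.1365, 0.2477]
tool_rot: [[-0.298, 0.954, -0.001], [0.954, 0.298, 0.0], [0.0, -0.001, -1.0]]
force: [0.6, 0.6, -0.5]
width: 0.999
```

Call:
step_arm(
  deltas=[
    [[0,0,-0.02,0],[0,0,-0.04,0],[0,0,-0.06,0],[0,0,-0.08,0],[0,0,-0.1,0],[0,0,-0.115,0],[0,0,-0.125,0],[0,0,-0.135,0],[0,0,-0.135,0],[0,0,-0.135,0]],
  ],
)

```text
time_s: 2.6
position: [0.5768, 0.138, 0.114]
tool_rot: [[-0.297, 0.955, 0.001], [0.955, 0.297, 0.0], [-0.0, 0.001, -1.0]]
force: [0.0, -0.8, 0.7]
width: 0.999
```

Run:
```python
from station import env
import cv2
for n,(x,y) in(("top",(100,110)),("side",(160,190))):
    s=env.snapshot(n);cv2.imwrite(f"pics/{n}1.png",cv2.resize(s["pixels"][y:y+150,x:x+200,::-1],None,fx=4,fy=4,interpolation=cv2.INTER_CUBIC))
st=env.read_state();print(st["position"],st["force"])
```

```text
[0.57687964 0.13808252 0.11412855] [ 0.12485726 -0.29797915  0.21270741]
```

View pics/side1.png

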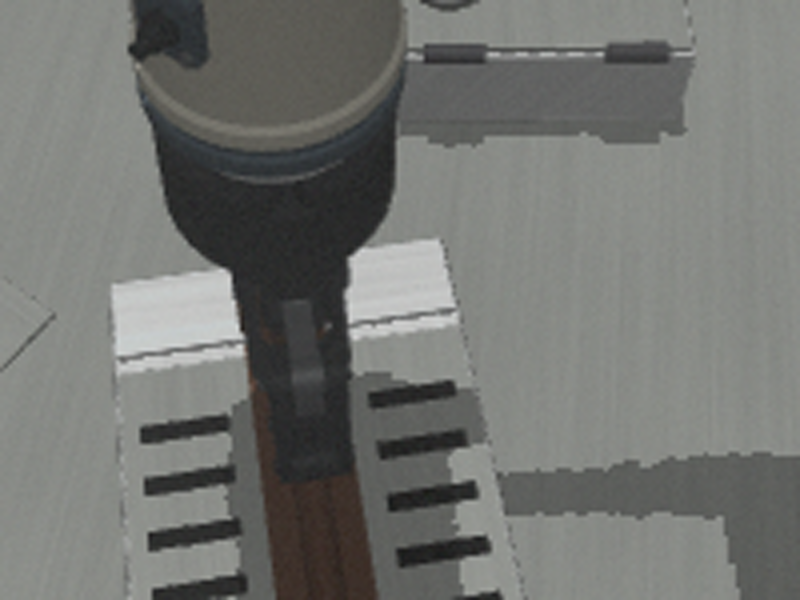

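View pics/top1.png

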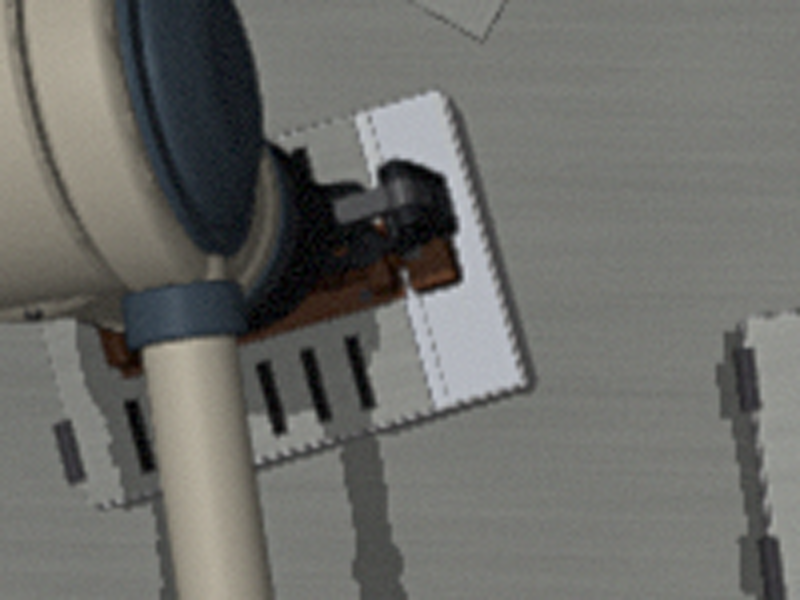

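Side view: the gripper is over the bolt line with a finger on each side of the knob, which is hidden behind the near finger at about (310,440) in the crop. Force is near zero, so I'll close.

Call:
step_arm(
  deltas=[
    [[0,0,-0.001,0],[0,0,-0.001,0],[0,0,-0.001,0],[0,0,-0.001,0],[0,0,-0.001,0],[0,0,-0.001,0],[0,0,-0.001,0],[0,0,-0.001,0],[0,0,-0.001,0],[0,0,-0.001,0]],
  ],
  claw=1,
)

```text
time_s: 3.95
position: [0.5765, 0.1381, 0.1124]
tool_rot: [[-0.297, 0.955, 0.0], [0.955, 0.297, 0.0], [0.0, 0.0, -1.0]]
force: [-1.2, 0.4, 3.2]
width: 0.197
```

Run:
```python
from station import env
st=env.read_state();print(st["position"],st["force"],st["torque"],st["width"])
```

```text
[0.57649274 0.13806833 0.11244433] [-1.20422891  0.37424347  3.17194294] [0.11484334 0.2668216  0.0129261 ] 0.19735741011615412
```

Gripped. Width is 0.197, about 17 mm. I'll press gently towards home to find the zero and the stiffness.

Call:
step_arm(
  deltas=[
    [[0.0003,-0.001,0,0],[0.0006,-0.002,0,0],[0.0009,-0.003,0,0],[0.0009,-0.003,0,0],[0.0009,-0.003,0,0],[0.0009,-0.003,0,0],[0.0009,-0.003,0,0],[0.0009,-0.003,0,0],[0.0009,-0.003,0,0],[0.0009,-0.003,0,0]],
  ],
)

```text
time_s: 5.2
position: [0.5765, 0.138, 0.1125]
tool_rot: [[-0.299, 0.954, -0.001], [0.954, 0.299, 0.005], [0.005, 0.0, -1.0]]
force: [-4.7, 11.3, 2.8]
width: 0.199
```

```bash
cat > st.py <<'E'
from station import env
import numpy as np
st=env.read_state();e=np.array([-.2965,.955,0]);x=np.array([.955,.2965,0])
p0=np.array([.5765,.1381,.1124])
d=st["position"]-p0
print("along",d@e*1e3,"lat",d@x*1e3,"z",d[2]*1e3,"F along",st["force"]@e,"lat",st["force"]@x,"z",st["force"][2],"w",st["width"],st["time_s"])
E
python3 st.py
```

```text
along -0.14643220979301994 lat -0.009374684258595235 z 0.060845479814816694 F along 12.17258556316067 lat -1.1530861204006664 z 2.8170451227591045 w 0.19868253132167762 5.2
```

Home is a firm stop with about 4 N/mm of arm compliance, so the bolt is at zero. First stroke next.

Call:
step_arm(
  deltas=[
    [[-0.0018,0.0057,0,0],[-0.0036,0.0115,0,0],[-0.0053,0.0172,0,0],[-0.0071,0.0229,0,0],[-0.0089,0.0287,0,0],[-0.0098,0.0315,0,0],[-0.0104,0.0334,0,0],[-0.011,0.0353,0,0],[-0.011,0.0353,0,0],[-0.011,0.0353,0,0]],
  ],
)

```text
time_s: 6.45
position: [0.5675, 0.1669, 0.1125]
tool_rot: [[-0.294, 0.956, 0.002], [0.956, 0.294, -0.006], [-0.006, 0.0, -1.0]]
force: [2.0, -10.9, 3.1]
width: 0.196
```

```bash
python3 st.py
```

```text
along 30.181738611890587 lat -0.03646388215989595 z 0.05821852683547679 F along -10.982467291272906 lat -1.3019123322681563 z 3.09490023447459 w 0.19631475786979968 6.45
```

Call:
step_arm(
  deltas=[
    [[-0.0003,0.001,0,0],[-0.0006,0.0019,0,0],[-0.0009,0.0029,0,0],[-0.0009,0.0029,0,0],[-0.0009,0.0029,0,0],[-0.0009,0.0029,0,0],[-0.0009,0.0029,0,0],[-0.0009,0.0029,0,0],[-0.0009,0.0029,0,0],[-0.0009,0.0029,0,0]],
  ],
)

```text
time_s: 7.7
position: [0.5673, 0.1676, 0.1124]
tool_rot: [[-0.292, 0.956, 0.003], [0.956, 0.292, -0.009], [-0.01, 0.0, -1.0]]
force: [4.0, -17.4, 2.5]
width: 0.189
```

```bash
python3 st.py
```

```text
along 30.875253687848616 lat -0.06578772947762879 z 0.030158386525508396 F along -17.836516395163102 lat -1.3146149084407317 z 2.5006202512603357 w 0.18900928202371656 7.7
```

It has bound: force is 18 N with no real travel. Pushing home.

Call:
step_arm(
  deltas=[
    [[0.0018,-0.0057,0,0],[0.0036,-0.0115,0,0],[0.0053,-0.0172,0,0],[0.0071,-0.0229,0,0],[0.0089,-0.0287,0,0],[0.0104,-0.0334,0,0],[0.0116,-0.0372,0,0],[0.0122,-0.0392,0,0],[0.0122,-0.0392,0,0],[0.0122,-0.0392,0,0]],
  ],
)

```text
time_s: 8.95
position: [0.5764, 0.1385, 0.1124]
tool_rot: [[-0.3, 0.954, -0.002], [0.954, 0.3, 0.007], [0.007, 0.0, -1.0]]
force: [-6.4, 14.3, 4.1]
width: 0.191
```

```bash
python3 st.py
```

```text
along 0.380769053406753 lat -0.026671263985610188 z 0.048388066549498454 F along 15.58545408650503 lat -1.8871120923961335 z 4.133835130807094 w 0.19084647230710702 8.95
```

Home again, at 0.4 mm. Second stroke.

Call:
step_arm(
  deltas=[
    [[-0.0025,0.008,0,0],[-0.005,0.016,0,0],[-0.0075,0.024,0,0],[-0.01,0.032,0,0],[-0.0124,0.04,0,0],[-0.0143,0.046,0,0],[-0.0155,0.05,0,0],[-0.0165,0.0532,0,0],[-0.0175,0.0563,0,0],[-0.0175,0.0563,0,0]],
  ],
)

```text
time_s: 10.2
position: [0.5616, 0.186, 0.1124]
tool_rot: [[-0.293, 0.956, 0.002], [0.956, 0.293, -0.008], [-0.008, 0.0, -1.0]]
force: [2.3, -14.5, 4.0]
width: 0.192
```

```bash
python3 st.py
```

```text
along 50.20750398155744 lat -0.06139146860706379 z 0.040992526568403576 F along -14.510690807854186 lat -2.0788807246035215 z 4.017593829860867 w 0.1920964301617351 10.2
```

Call:
step_arm(
  deltas=[
    [[-0.0003,0.001,0,0],[-0.0006,0.0019,0,0],[-0.0006,0.0019,0,0],[-0.0006,0.0019,0,0],[-0.0006,0.0019,0,0],[-0.0006,0.0019,0,0],[-0.0006,0.0019,0,0],[-0.0006,0.0019,0,0],[-0.0006,0.0019,0,0],[-0.0006,0.0019,0,0]],
  ],
)

```text
time_s: 11.45
position: [0.5614, 0.1864, 0.1125]
tool_rot: [[-0.292, 0.956, 0.003], [0.956, 0.292, -0.01], [-0.01, 0.0, -1.0]]
force: [4.7, -19.8, 3.2]
width: 0.195
```

```bash
python3 st.py
```

```text
along 50.610609436699534 lat -0.06598674511131344 z 0.054413231218797264 F along -20.2800725867682 lat -1.3640081010902882 z 3.2143151646085304 w 0.19549117002836405 11.45
```

Bound at the second point, at 20 N. Home again.

Call:
step_arm(
  deltas=[
    [[0.0026,-0.0084,0,0],[0.0052,-0.0168,0,0],[0.0078,-0.0251,0,0],[0.0104,-0.0335,0,0],[0.013,-0.0418,0,0],[0.0152,-0.0489,0,0],[0.0168,-0.054,0,0],[0.0176,-0.0566,0,0],[0.0182,-0.0585,0,0],[0.0182,-0.0585,0,0]],
  ],
)

```text
time_s: 12.7
position: [0.5765, 0.1379, 0.1124]
tool_rot: [[-0.3, 0.954, -0.002], [0.954, 0.3, 0.007], [0.007, 0.0, -1.0]]
force: [-6.0, 13.8, 4.0]
width: 0.192
```

```bash
python3 st.py
```

```text
along -0.15256750827071605 lat -0.02216231747527217 z 0.015447340406676835 F along 14.975636475454728 lat -1.6747634218044993 z 4.044218133856127 w 0.19159244011770873 12.7
```

Home. Full draw to the 75 mm stop.

Call:
step_arm(
  deltas=[
    [[-0.0036,0.0115,0,0],[-0.0071,0.0229,0,0],[-0.0107,0.0344,0,0],[-0.0142,0.0458,0,0],[-0.0172,0.0555,0,0],[-0.0199,0.064,0,0],[-0.022,0.0708,0,0],[-0.0236,0.076,0,0],[-0.0246,0.0793,0,0],[-0.0254,0.0817,0,0]],
  ],
)

```text
time_s: 13.95
position: [0.5541, 0.21, 0.1124]
tool_rot: [[-0.293, 0.956, 0.003], [0.956, 0.293, -0.011], [-0.011, -0.0, -1.0]]
force: [5.1, -26.2, 4.2]
width: 0.191
```

```bash
python3 st.py
```

```text
along 75.25836943053184 lat -0.07195522573998428 z 0.024122379188321053 F along -26.505316945172083 lat -2.8454861236451405 z 4.176724364165972 w 0.19113760498278498 13.95
```

At the stop: 26 N at 75 mm. I'll hold, check the force, then release while still lightly loaded outward.

Call:
step_arm(
  deltas=[
    [[-0.0003,0.001,0,0],[-0.0003,0.001,0,0],[-0.0003,0.001,0,0],[-0.0003,0.001,0,0],[0,0,0,0],[0.0003,-0.001,0,0],[0.0006,-0.0019,0,0],[0.0006,-0.0019,0,0],[0.0006,-0.0019,0,0],[0.0006,-0.0019,0,0]],
  ],
)

```text
time_s: 15.2
position: [0.5541, 0.2098, 0.1124]
tool_rot: [[-0.294, 0.956, 0.002], [0.956, 0.294, -0.006], [-0.007, -0.0, -1.0]]
force: [2.2, -13.6, 4.5]
width: 0.194
```

```bash
python3 st.py
```

```text
along 75.14610126066478 lat -0.07407987047830869 z 0.019039951400123822 F along -13.643481551171282 lat -1.9229939104370781 z 4.533923037296428 w 0.19412200681548716 15.2
```

Call:
step_arm(
  deltas=[
    [[0,0,0,0],[0,0,0,0],[0,0,0,0],[0,0,0,0],[0,0,0,0],[0,0,0,0],[0,0,0,0],[0,0,0,0],[0,0,0,0],[0,0,0,0]],
  ],
  claw=0,
)

```text
time_s: 16.45
position: [0.553, 0.2135, 0.1123]
tool_rot: [[-0.297, 0.955, -0.0], [0.955, 0.297, -0.0], [-0.0, -0.0, -1.0]]
force: [-0.5, -0.0, 0.3]
width: 1.001
```

```bash
python3 st.py
```

```text
along 78.97059075471515 lat -0.10747880915363758 z -0.13232239001378931 F along 0.14993373445685665 lat -0.4940958861204406 z 0.2869986381664473 w 1.0010979321040026 16.45
```

Released cleanly. I'll rise, then move aside to look.

Call:
step_arm(
  deltas=[
    [[0,0,0.01,0],[0,0,0.025,0],[0,0,0.045,0],[0,0,0.07,0],[0,0,0.1,0],[0,0,0.13,0],[0,0,0.14,0],[0,0,0.14,0],[0,0,0.14,0],[0,0,0.14,0]],
  ],
)

```text
time_s: 17.7
position: [0.5526, 0.2134, 0.2507]
tool_rot: [[-0.297, 0.955, -0.002], [0.955, 0.297, -0.001], [-0.0, -0.003, -1.0]]
force: [-0.0, -1.6, 0.2]
width: 0.999
```

Call:
step_arm(
  deltas=[
    [[-0.03,0.035,0,0],[-0.06,0.07,0,0],[-0.09,0.105,0,0],[-0.12,0.14,0,0],[-0.15,0.175,0,0],[-0.18,0.21,0,0],[-0.21,0.245,0,0],[-0.24,0.28,0,0],[-0.27,0.31,0,0],[-0.3,0.34,0,0]],
  ],
)

```text
time_s: 18.95
position: [0.2517, 0.5543, 0.2512]
tool_rot: [[-0.297, 0.955, -0.001], [0.955, 0.297, -0.001], [-0.001, -0.001, -1.0]]
force: [0.6, 0.3, 0.4]
width: 1.0
```

Run:
```python
from station import env
from h import *
import cv2
K0=np.array([.5765,.1381,.135]);e=np.array([-.2965,.955,0])
for n in("top","side"):
    s=env.snapshot(n);p=np.ascontiguousarray(s["pixels"][:,:,::-1])
    print(n,proj(s,K0+.075*e),proj(s,K0))
    a=proj(s,K0+.04*e).astype(int);x=max(a[0]-100,0);y=min(max(a[1]-75,0),234)
    cv2.imwrite(f"pics/{n}2.png",cv2.resize(p[y:y+150,x:x+200],None,fx=4,fy=4,interpolation=cv2.INTER_CUBIC));print(x,y)
    cv2.imwrite(f"pics/{n}2full.png",p)
print(env.read_state()["time_s"],env.read_state()["force"])
```

```text
top [131.18681868 187.30666894] [173.09704401 175.11085099]
50 106
side [239.17950808 317.39915879] [231.99762211 268.81471873]
135 218
19.05 [-0.17420186  0.23671473 -0.26640962]
```

View pics/top2.png

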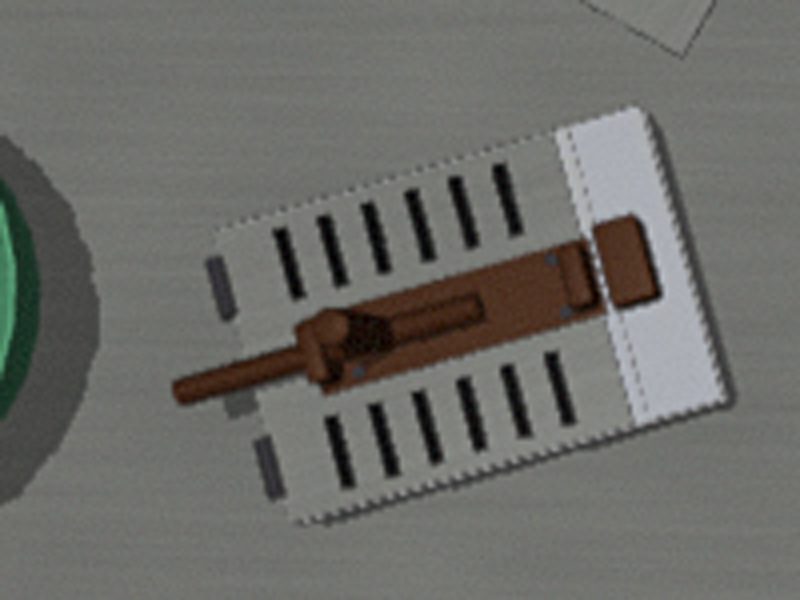

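View pics/side2.png

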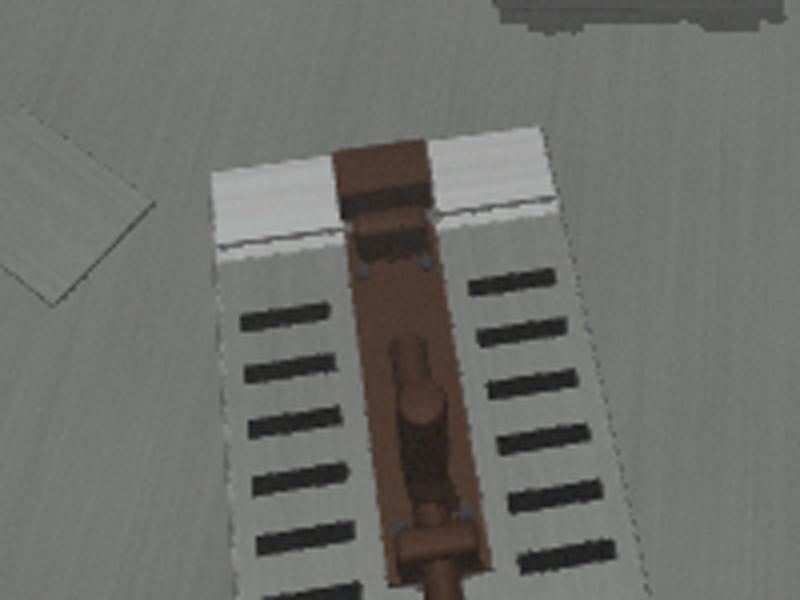

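View pics/top2full.png

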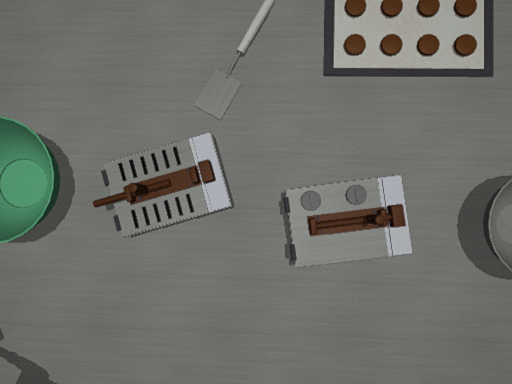

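The bolt is out. Knob tops are at top pixel (132,187) and side pixel (240,319), within 2 px of the 75 mm prediction and with the same small offset as at the start. The bolt end is well clear of the catch block, and the socket-box knob is still at (381,217).

```bash
python3 -c "
from station import env
print(env.sign_off())"
```

```text
the job is handed in; nothing more can be done
None
```

The gas-tap box's bolt is drawn fully out, away from its catch block. I let go and moved the arm clear before handing the job in at about 19 s of the 43 s allowed.

| Stroke | Drawn to (measured at the gripper) | Pull there | Then |
|---|---|---|---|
| 1 | about 30 mm, bound | 18 N | pushed home, within 0.4 mm of shut |
| 2 | about 50 mm, bound | 20 N | pushed home, within 0.2 mm of shut |
| 3 | 75 mm, at the stop | 26 N | released |

- **Bolt position:** in the last pictures, both cameras show the knob within 2 pixels of the 75 mm position. The small offset matches the one at the start.
- **Other box:** its knob is at the same pixel as before, about (381, 217), so that bolt is still shut.
- **Contact:** the force read near zero after I let go. The largest force I read was about 27 N, checked only at the ends of moves.
- **Small disagreement:** the gripper readings at both binds came out 1–2 mm past the stated ranges. I put this down to the fingers flexing under load. No check failed.

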